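# Start the screw-in display post and set out the cheese block

## Task

Start the screw-in display post in its wooden plinth: grip its platform, push it firmly down and, while pushing, turn it clockwise (seen from above) about a quarter turn so that its thread bites and the post stays down when you let go. Then lay the larger of the two plain yellow cheese blocks that lie beside the plinth flat on the middle of the platform, lengthwise along it, and let go. Leave the other cheeses on the deck where they are.

Things in the scene. Friction and masses are not known exactly. Their poses are not given: they have to be found in the camera images.
- plinth: Fixed wooden block, 130 x 130 x 60 mm high, standing on the deck with a round pilot hole (steel mouth ring, 55 mm across) in the middle of its top. Origin: centre of its underside. The display post stands in the hole and cannot be lifted out.
- post_top (a point): Centre of the flat top of the post's platform. x runs along the platform's length, y across it, z up. The platform is a light wood board 130 mm long, 50 mm wide, 22 mm thick on a round wooden stem (44 mm at the widest, with a coarse steel wood-screw thread below); its top stands 154 mm above the deck at the start, its underside 22 mm lower, and 72 mm of free height separates underside and plinth. It is gripped across its 50 mm width.
- post_depth (a joint): How far the post has gone down into the plinth, m: 0 at the start (sprung up by the uncut wood), stop at 0.024. Pushing it down takes about 6 N at first, 11 N at 0.012 and 13 N at 0.018; unless the thread has bitten it comes back up when let go. The thread can bite only while the post is held 0.013 or deeper: press it down straight by about 0.018 to 0.020 without turning it, then turn.
- post_turn (a joint): How far the post has been turned clockwise seen from above, rad; 0 to 0.2 at the start, end stop at 2.2. Turning takes about 0.15 N m. Held down, the thread catches from 0.4 on and then holds the post at a depth of at least about 0.012 + 0.004 x (turn - 0.4). At a turn of 1.2 or more it has bitten and keeps the post down. It does not turn back by itself.
- pepato: The larger of two plain pale yellow cheese blocks beside the plinth, loose, 58 x 105 x 52 mm high, about 0.33 kg; it lies flat. Origin: centre of its underside; x is its 58 mm width (grip it across this), y its 105 mm length, z up.
- butter_piece: Bystander: the small plain yellow block (butter), 45 x 63 x 22 mm high; it lies on one side of the plinth and the large block on the other, either way round. Origin: centre of its underside. Leave it.
- scamorza_2: Bystander: loose pear-shaped yellow cheese, 58 mm across, 73 mm high, behind the plinth. Origin: centre of its underside. Leave it.
- caciotta_small: Bystander: loose small round cheese, about 100 mm across, 46 mm high, at the back. Origin: centre of its underside. Leave it.

How it is judged:
By the outcome, as a careful person would: the job done as asked, in the order asked, and still so for the second after the job is handed in, with the robot touching nothing.
It also fails if it takes over 53 s, if anything falls off the work surface, if the arm or the gripper's body presses on something with over 40 N, if the wrist force passes 120 N, or if a joint passes its speed limit or range.

## Robot

A 7-joint arm with a two-finger parallel gripper is mounted at the origin on a cart in front of the work surface, level with it; the furniture and walls round the work are solid. World frame = base frame: x ahead of the robot, y to its left, z up, the work surface at z = 0. Lengths are in m, angles in degrees, forces in N, time in s.
With the tool pointing down it reaches from about 0.35 to 0.9 m from the base axis. Payload 7.2 kg.
Tool frame: the origin (TCP) lies between the finger pads; the fingertips stand 8 mm ahead of it and the grasp point (between the pads) lies 11 mm behind it; z points along the fingers, y is the line along which they close (so a half turn about z gives the same grasp; the last joint's range is limited). The gripper opens to 85 mm and grips with 20 to 120 N. Pads are 22 mm wide; open, the fingers measure 114 mm over their backs; the gripper's body (76 mm by 85 mm) begins 54 mm behind the grasp point. The pads swing forward as they close: fully open they stand 13 mm farther back than shut.
Start: joints at [-69.11, 23.554, -0.728, 91.456, 0.321, 64.991, -4.71], TCP at [0.262, 0.567, 0.239] pointing down, gripper open.
Joint ranges: [-169.25, 169.25], [-16.82, 113.86], [-84.01, 82.57], [7.8, 145.47], [-59.2, 239.2], [7.22, 106.19], [-163.78, 163.78]. Speed limits (degrees/s): [136.94, 136.94, 172.46, 172.46, 180, 180, 180].

## Interface

Orientations are given as [roll, pitch, yaw] about the fixed x, y, z axes, in that order (R = Rz(yaw) Ry(pitch) Rx(roll)).
In Python, from cell import * gives the robot as it stands.
- The arm moves only by the tool carry_out, never from a script. Its argument "increments" is a list of rows, each a list of 3 entries, a list of its own where there are three numbers: the shift along the tool's x, y, z in mm, then the turn, a rotation vector about the tool's x, y, z in rad, then the finger opening in mm, from 0 to 85.4. A call has 1 to 5 rows; each row is the pose to reach, as a shift and turn from the pose commanded when the call began, along the tool's axes at that moment; what a row does not reach only later rows make up. A row lasts 1/8 s, in which the tool goes at most 62.5 mm and 10.7 degrees, less where a joint would pass 70% of its speed; a pose out of reach is approached as far as the arm can. A call with a gripper value outside its range is refused whole. The fingers move at their own pace and stop on an object; the grip force is fixed at half the most. Time passes only in rows, so rows that repeat a pose let the fingers close. It gives the time, the measured TCP pose, the force, the opening and the grip force at its end, in the units of the state.
- get_obs(): the state, without advancing time (a new reading comes with each control period).
- snapshot(name): name is "side" or "top" or "wrist"; returns the picture (384x512x3 uint8, red, green, blue); there is no depth.
- camera_info(name): a dict with "camera_matrix" (3x3 intrinsics, pixels), "k1" (the pictures are not rectified: a ray, as slopes to the right and down, at radius r is drawn at 1 + k1 r^2 times it, then the intrinsics apply), "R" (3x3) and "t" (3): a world point X has camera coordinates R X + t. Camera axes: x right, y down, z forward; pixel columns grow to the right and rows downward; lengths in m; the calibration is good to about 2 mm. A picture is of the moment at which its call begins: read the wrist's pose just before it. camera_info takes no time and is no camera call; for the wrist camera it gives the pose at the moment of the call.
- hand_in(): hands the job in; it is judged then, once.
The state is a dict: "clock": time; "joints": joint angles; "joint_vel": joint speeds; "joint_torque": joint torques, N m; "tool_pos": TCP position; "orientation": TCP orientation; "force": force on the tool from outside, world axes, zero at the start; "ft_torque": the same for the moment, N m; "gripper_width": finger opening in m; "gripper_force": force on a finger pad.
Only numpy, scipy, OpenCV 4.12 (cv2) and the standard library are available. Lean on these libraries where they do the work, as an engineer would, in place of code of your own. Each camera call takes 0.05 s, during which the arm holds its last target. There are 200 camera calls.

## Working session

There is one attempt and no reset: what is moved stays moved. The work goes in short steps, Python scripts to look and compute and a tool call to move; the robot and the scene stay as the last step left them, time stands still between calls to the robot, and variables do not carry over. Pictures are saved under pics/ and viewed, at most 10 in all, crops included, and the job is handed in when it is done.

Besides the shell and the picture viewer there is one more tool, called in YAML: its name, and indented under it one key for each argument. carry_out: Moves the arm, as the interface text tells. Its arguments: {"type":"object","properties":{"increments":{"type":"array","items":{"type":"array"}}},"required":["increments"]}

```bash
mkdir -p pics; ls
python3 - <<'E'
from cell import *
import cv2
o=get_obs(); print({k:o[k] for k in('clock','tool_pos','orientation','force','gripper_width')})
for n in("top","side"):
    cv2.imwrite(f"pics/{n}0.png",snapshot(n)[:,:,::-1])
    c=camera_info(n); print(n,c)
E
```

```text
pics
{'clock': 0.0, 'tool_pos': array([0.26196343, 0.56692146, 0.23846346]), 'orientation': array([-1.79909444e+02,  6.66983871e-03,  1.55207187e+02]), 'force': array([-0.33264747, -0.46009493, -0.07815498]), 'gripper_width': 0.08565214821196414}
top {'camera_matrix': array([[349.47306455,   0.        , 256.54008176],
       [  0.        , 349.47306455, 189.83352027],
       [  0.        ,   0.        ,   1.        ]]), 'k1': 0.0037081476501050494, 'R': array([[-0.06207415, -0.99800313, -0.01168527],
       [-0.8109517 ,  0.05725786, -0.5823048 ],
       [ 0.58181109, -0.02666988, -0.81288657]]), 't': array([0.02461882, 0.52335702, 0.59433677])}
side {'camera_matrix': array([[356.37798599,   0.        , 258.71438368],
       [  0.        , 356.37798599, 189.78723088],
       [  0.        ,   0.        ,   1.        ]]), 'k1': -0.0015724149305022617, 'R': array([[-0.95135383, -0.30765672, -0.01652973],
       [-0.20237166,  0.66443828, -0.71942163],
       [ 0.23231789, -0.68107937, -0.69437691]]), 't': array([0.53946717, 0.18908856, 0.86504676])}
```

View pics/top0.png

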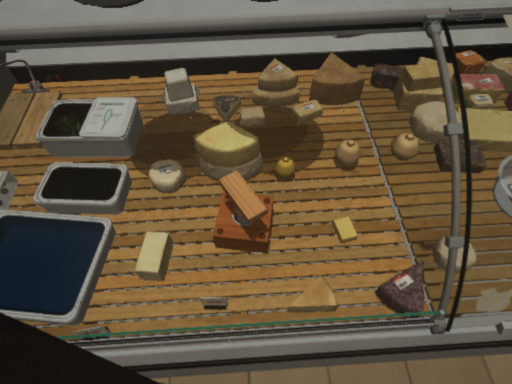

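View pics/side0.png

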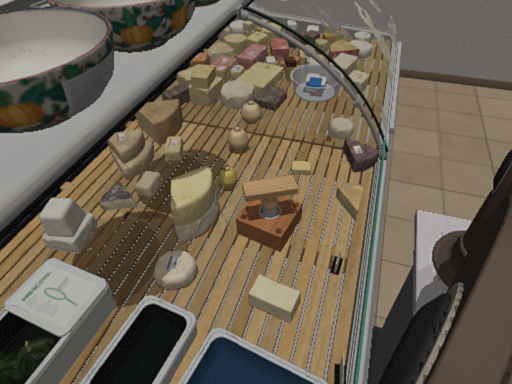

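Top view: the post platform is at about (243,196) on the plinth at (244,221). The large block is at (153,255), the butter at (345,229), the scamorza at (285,168) and the caciotta at (166,176). I'll enlarge these.

Run:
```python
import cv2,numpy as np
t=cv2.imread("pics/top0.png");s=cv2.imread("pics/side0.png")
a=cv2.resize(t[160:290,125:285],None,fx=5,fy=4.6153,interpolation=cv2.INTER_CUBIC)
a=cv2.resize(t[165:285,130:280],(750,600),interpolation=cv2.INTER_CUBIC)
b=cv2.resize(s[165:325,230:310],(300,600),interpolation=cv2.INTER_CUBIC)
cv2.imwrite("pics/c1.png",a);cv2.imwrite("pics/c2.png",cv2.resize(s[170:325,230:310],None,fx=3.8,fy=3.8,interpolation=cv2.INTER_CUBIC))
```

```text
(no output)
```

View pics/c1.png

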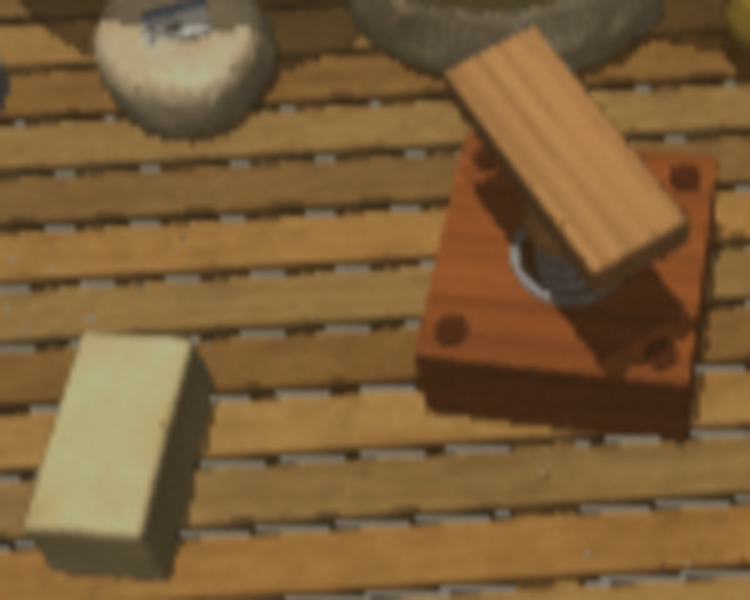

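The enlarged crop shows the platform top corners at (446,72), (532,26), (687,214), (592,272). The block's top corners are at (88,333), (190,339), (143,540), (27,530), and the plinth's near corners at (418,357) and (690,388).

```bash
cat > h.py <<'E'
from cell import *
import numpy as np, cv2
from scipy.spatial.transform import Rotation as Ro
def pix2w(ci,uv,z):
    K=ci["camera_matrix"]; k=ci["k1"]; R=np.array(ci["R"]);t=np.array(ci["t"])
    p=cv2.undistortPoints(np.array(uv,float).reshape(-1,1,2),K,np.array([k,0,0,0.]))[:,0]
    d=np.c_[p,np.ones(len(p))]@R; c=-R.T@t
    return c+d*((z-c[2])/d[:,2])[:,None]
def w2pix(ci,X):
    R=np.array(ci["R"]);t=np.array(ci["t"])
    return cv2.projectPoints(np.array(X,float).reshape(-1,1,3),cv2.Rodrigues(R)[0],t,ci["camera_matrix"],np.array([ci["k1"],0,0,0.]))[0][:,0]
def rel(target,yaw,o=None):
    "shift (tool axes, mm) and yaw turn (rad about tool z) from current measured pose to target pointing down with yaw"
    o=o or get_obs(); A=Ro.from_euler('xyz',o['orientation'],degrees=True)
    B=Ro.from_euler('xyz',[180,0,yaw],degrees=True)
    return (A.inv().apply(np.array(target)-o['tool_pos'])*1e3).round(1),(A.inv()*B).as_rotvec().round(3)
def quad(P):
    e=P-np.roll(P,-1,0); L=np.linalg.norm(e[:,:2],axis=1)*1e3
    print("centre",P.mean(0).round(4),"sides",L.round(1),"dirs",np.degrees(np.arctan2(e[:,1],e[:,0])).round(1)%180)
E
python3 - <<'E'
from h import *
ci=camera_info("top")
for q,z in(([(446,72),(532,26),(687,214),(592,272)],.154),([(88,333),(190,339),(143,540),(27,530)],.052),([(470,135),(718,157),(690,388),(418,357)],.06)):
    quad(pix2w(ci,np.array(q)/5+[130,165],z))
E
```

```text
centre [0.5266 0.0217 0.154 ] sides [ 46.7 125.8  49.6 126.4] dirs [121.1  30.4 121.7  29.1]
centre [0.4495 0.2366 0.052 ] sides [ 49.6 101.   52.9  99.9] dirs [ 82.3 173.1  81.1 171.2]
centre [0.5256 0.0199 0.06  ] sides [127.1 130.6 128.2 128.5] dirs [ 79.8 169.1  78.9 168.6]
```

Run:
```python
from h import *
o=get_obs()
print(rel([.526,.021,.28],210,o), rel([.38,.30,.28],180,o))
ci=camera_info("wrist"); R=Ro.from_euler('xyz',o['orientation'],degrees=True)
print("cam in tool",R.inv().apply(-ci["R"].T@ci["t"]-o["tool_pos"]), R.inv().apply(ci["R"][2]))
# wedge top: triangulate between top & side
for (u,v),(u2,v2) in (((228,122),(206,167)),):
    a,b=camera_info("top"),camera_info("side")
    for z in(0,.05,.1,.15): print(z,pix2w(a,[(u,v)],z)[0][:2],pix2w(b,[(u2,v2)],z)[0][:2])
```

```text
(array([-468.7, -385. ,  -40.9]), array([-0.001, -0.001, -0.956])) (array([-219.1, -192.9,  -41.2]), array([-0.001, -0.   , -0.433]))
cam in tool [ 0.08141915 -0.00045381 -0.13494579] [-3.17982996e-01 -2.41438690e-04  9.48096385e-01]
0 [0.91944913 0.05974287] [ 0.79608193 -0.15320737]
0.05 [0.86620579 0.05661609] [ 0.76620361 -0.10072046]
0.1 [0.81296245 0.05348931] [ 0.7363253  -0.04823356]
0.15 [0.7597191  0.05036254] [0.70644699 0.00425335]
```

carry_out:
  increments:
    - [[-50,-41,-20],[0,0,-0.1],85]
    - [[-98,-80,-41],[0,0,-0.2],85]
    - [[-146,-120,-41],[0,0,-0.3],85]
    - [[-194,-160,-41],[0,0,-0.4],85]
    - [[-242,-200,-41],[0,0,-0.5],85]

```text
clock: 0.72
tool_pos: [0.3953, 0.2891, 0.2803]
orientation: [180.0, 0.0, -176.0]
force: [0.4, 0.6, 0.5]
gripper_width: 0.0848
gripper_force: 0.0
```

carry_out:
  increments:
    - [[-60,0,0],[0,0,-0.15],80]
    - [[-120,0,0],[0,0,-0.3],75]
    - [[-180,0,0],[0,0,-0.4],75]
    - [[-210,0,0],[0,0,-0.456],75]
    - [[-210,0,0],[0,0,-0.456],75]

```text
clock: 1.35
tool_pos: [0.6059, 0.3041, 0.2784]
orientation: [-180.0, -0.1, -150.1]
force: [0.0, -0.3, -1.0]
gripper_width: 0.0751
gripper_force: 0.0
```

Run:
```python
from h import *
o=get_obs(); print(o['clock'],o['tool_pos'],o['orientation'],o['joints'],o['force']); print(rel([.526,.021,.25],210,o))
```

```text
1.35 [0.60586832 0.30412617 0.27844457] [-1.79956229e+02 -1.13857475e-01 -1.50140052e+02] [-33.1261822   27.34888929   3.58062739  80.40718023  -1.67903824
  72.41064516  90.42583895] [ 0.01884642 -0.31117769 -0.99079222]
(array([ 210.2, -205.8,   29. ]), array([-0.001, -0.002, -0.002]))
```

carry_out:
  increments:
    - [[40,-39,0],[0,0,0],75]
    - [[84,-82,0],[0,0,0],75]
    - [[128,-125,5],[0,0,0],75]
    - [[170,-167,10],[0,0,0],75]
    - [[210,-206,10],[0,0,0],75]

```text
clock: 1.98
tool_pos: [0.5232, 0.0205, 0.27]
orientation: [180.0, -0.0, -150.0]
force: [1.4, -0.8, -0.1]
gripper_width: 0.0755
gripper_force: 0.0
```

carry_out:
  increments:
    - [[0,0,0],[0,0,0],75]
    - [[0,0,0],[0,0,0],75]

```text
clock: 2.22
tool_pos: [0.5247, 0.0228, 0.2705]
orientation: [180.0, 0.0, -150.0]
force: [-0.2, 0.7, 0.1]
gripper_width: 0.0748
gripper_force: 0.0
```

Run:
```python
from h import *
o=get_obs();ci=camera_info("wrist");im=snapshot("wrist")
cv2.imwrite("pics/w1.png",im[:,:,::-1]); print(o['tool_pos'],o['orientation'],o['force']); np.save("w1.npy",ci,allow_pickle=True)
c,s=np.cos(np.radians(30)),np.sin(np.radians(30))
P=np.array([[.526+a*c-b*s,.021+a*s+b*c,.154] for a,b in((65,25),(65,-25),(-65,-25),(-65,25))*np.array(.001)]); print(w2pix(ci,P))
```

```text
[0.52472296 0.0228139  0.27054993] [ 1.79961502e+02  4.37817000e-02 -1.50017965e+02] [-0.18614102  0.73981369  0.08621236]
[[282.20402209 254.24542369]
 [230.27985471 254.31884253]
 [225.40687096 115.07133205]
 [286.17743122 115.0047642 ]]
```

View pics/w1.png

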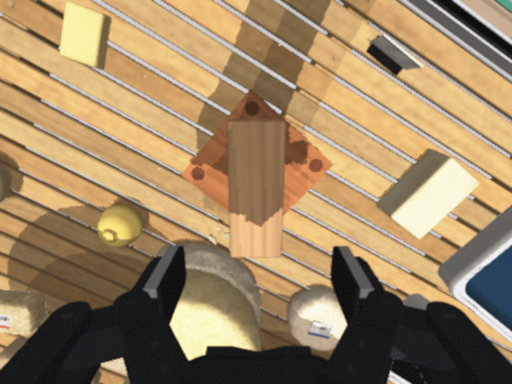

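The wrist view shows the platform corners at (229,122), (284,121), (282,257), (230,258). The large block's top is at (449,156), (479,186), (420,238), (391,214).

Run:
```python
from h import *
ci=np.load("w1.npy",allow_pickle=True).item()
P=pix2w(ci,[(229,122),(284,121),(282,257),(230,258)],.154);quad(P)
quad(pix2w(ci,[(449,156),(479,186),(420,238),(391,214)],.052))
print(rel([*P.mean(0)[:2],.130],-150))
print(pix2w(ci,[(230,255),(200,243),(255,320)],.12))
```

```text
centre [0.5297 0.0233 0.154 ] sides [ 45.6 128.2  50.3 128.5] dirs [121.   30.7 121.2  28.6]
centre [0.4538 0.2386 0.052 ] sides [58.7 94.  55.1 95.7] dirs [ 79.7 170.   81.4 172.1]
(array([ -3.9,  -2.7, 140.4]), array([0.001, 0.001, 0.001]))
[[0.61472852 0.03883367 0.12      ]
 [0.61789131 0.00385653 0.12      ]
 [0.67702656 0.10596516 0.12      ]]
```

carry_out:
  increments:
    - [[-3,-2,35],[0,0,0],75]
    - [[-3,-2,70],[0,0,0],75]
    - [[-3,-2,105],[0,0,0],75]
    - [[-3,-2,130],[0,0,0],75]
    - [[-3,-2,140],[0,0,0],75]

```text
clock: 2.9
tool_pos: [0.528, 0.0234, 0.1286]
orientation: [179.9, -0.1, -149.9]
force: [0.2, -0.0, 0.5]
gripper_width: 0.0754
gripper_force: 0.0
```

carry_out:
  increments:
    - [[0,0,0],[0,0,0],75]
    - [[0,0,0],[0,0,0],45]
    - [[0,0,0],[0,0,0],40]
    - [[0,0,0],[0,0,0],40]
    - [[0,0,0],[0,0,0],40]

```text
clock: 3.52
tool_pos: [0.5296, 0.0222, 0.1316]
orientation: [-180.0, 0.1, -150.0]
force: [-0.7, 2.0, 5.6]
gripper_width: 0.0489
gripper_force: 65.5
```

carry_out:
  increments:
    - [[0,0,6],[0,0,0],40]
    - [[0,0,12],[0,0,0],40]
    - [[0,0,17],[0,0,0],40]
    - [[0,0,21],[0,0,0],40]
    - [[0,0,21],[0,0,0],40]

```text
clock: 4.15
tool_pos: [0.5298, 0.0223, 0.1112]
orientation: [-180.0, 0.2, -150.0]
force: [-2.7, 1.8, 14.0]
gripper_width: 0.0491
gripper_force: 66.4
```

carry_out:
  increments:
    - [[0,0,0],[0,0,0.12],40]
    - [[0,0,0],[0,0,0.24],40]
    - [[0,0,0],[0,0,0.36],40]
    - [[0,0,0],[0,0,0.48],40]
    - [[0,0,0],[0,0,0.6],40]

```text
clock: 4.78
tool_pos: [0.5296, 0.0223, 0.1113]
orientation: [179.9, 0.1, 175.4]
force: [-3.4, 2.1, 13.0]
gripper_width: 0.0494
gripper_force: 66.4
```

carry_out:
  increments:
    - [[0,0,0],[0,0,0.12],40]
    - [[0,0,0],[0,0,0.24],40]
    - [[0,0,0],[0,0,0.36],40]
    - [[0,0,0],[0,0,0.48],40]
    - [[0,0,0],[0,0,0.6],40]

```text
clock: 5.4
tool_pos: [0.5293, 0.0225, 0.1111]
orientation: [179.9, -0.0, 141.1]
force: [-3.9, 2.3, 13.0]
gripper_width: 0.0489
gripper_force: 66.4
```

carry_out:
  increments:
    - [[0,0,0],[0,0,0.12],40]
    - [[0,0,0],[0,0,0.24],40]
    - [[0,0,0],[0,0,0.36],40]
    - [[0,0,0],[0,0,0.45],40]
    - [[0,0,0],[0,0,0.45],40]

```text
clock: 6.02
tool_pos: [0.5292, 0.0228, 0.111]
orientation: [179.9, -0.1, 115.4]
force: [-3.9, 2.6, 13.0]
gripper_width: 0.0493
gripper_force: 66.4
```

carry_out:
  increments:
    - [[0,0,0],[0,0,0],70]
    - [[0,0,0],[0,0,0],75]
    - [[0,0,0],[0,0,0],75]
    - [[0,0,-30],[0,0,0],75]
    - [[0,0,-70],[0,0,0],75]

```text
clock: 6.65
tool_pos: [0.5281, 0.0214, 0.1792]
orientation: [-179.9, -0.0, 115.4]
force: [0.3, 0.7, 0.7]
gripper_width: 0.0751
gripper_force: 0.0
```

carry_out:
  increments:
    - [[0,0,-40],[0,0,0],80]
    - [[0,0,-80],[0,0,0],80]
    - [[0,0,-100],[0,0,0],82]
    - [[0,0,-100],[0,0,0],82]
    - [[0,0,-100],[0,0,0],82]

```text
clock: 7.28
tool_pos: [0.5283, 0.0217, 0.2783]
orientation: [-179.9, -0.0, 115.4]
force: [-0.1, 0.8, 0.1]
gripper_width: 0.082
gripper_force: 0.0
```

Run:
```python
from h import *
o=get_obs();ci=camera_info("wrist");im=snapshot("wrist")
cv2.imwrite("pics/w2.png",im[:,:,::-1]); print(o['tool_pos'],o['orientation'],o['force'],o['joints']); np.save("w2.npy",ci,allow_pickle=True)
for z in(.154,.135):
  c,s=np.cos(np.radians(115)),np.sin(np.radians(115))
  P=np.array([[.529+a*c-b*s,.0228+a*s+b*c,z] for a,b in((65,25),(65,-25),(-65,-25),(-65,25))*np.array(.001)]); print(w2pix(ci,P).round(0).tolist())
# body at pepato
print(rel([.452,.2378,.25],172,o))
```

```text
[0.52832367 0.0216597  0.27829816] [-1.79928568e+02 -2.26671825e-02  1.15442086e+02] [-0.06976749  0.82169455  0.12100421] [-37.41592044  13.30887045  36.12901218 103.56479633  -8.5403786
  65.93253666  26.93025743]
[[231.0, 112.0], [290.0, 113.0], [284.0, 249.0], [234.0, 249.0]]
[[232.0, 111.0], [288.0, 112.0], [283.0, 240.0], [235.0, 240.0]]
(array([228. ,  24. ,  28.4]), array([-0.001, -0.001, -0.987]))
```

View pics/w2.png

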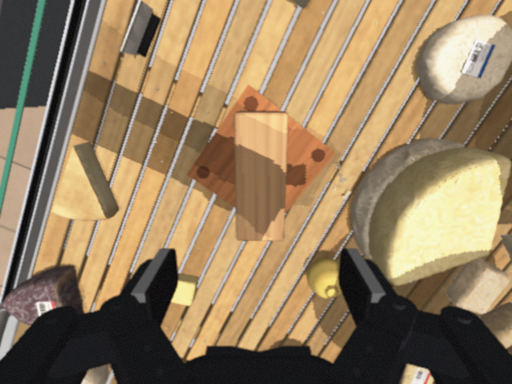

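The platform corners are now at (235,112), (287,112), (284,240), (237,240). That scale fits z≈0.135, so the post is holding down, and it is turned to about 115°. Next I go to the block.

carry_out:
  increments:
    - [[45,5,0],[0,0,-0.18],85]
    - [[91,10,0],[0,0,-0.36],85]
    - [[137,15,5],[0,0,-0.54],85]
    - [[183,20,15],[0,0,-0.72],85]
    - [[228,24,28],[0,0,-0.87],85]

```text
clock: 7.95
tool_pos: [0.4516, 0.239, 0.25]
orientation: [-180.0, -0.0, 165.6]
force: [0.9, 0.7, -0.2]
gripper_width: 0.0848
gripper_force: 0.0
```

carry_out:
  increments:
    - [[0,0,0],[0,0,-0.117],85]
    - [[0,0,0],[0,0,-0.117],85]
    - [[0,0,0],[0,0,-0.117],85]

```text
clock: 8.32
tool_pos: [0.4528, 0.237, 0.2509]
orientation: [-180.0, -0.0, 171.8]
force: [0.5, 0.2, -0.6]
gripper_width: 0.0847
gripper_force: 0.0
```

Run:
```python
from h import *
ci2=np.load("w2.npy",allow_pickle=True).item()
for z in(.134,.138): quad(pix2w(ci2,[(235,112),(287,112),(284,240),(237,240)],z))
o=get_obs();ci=camera_info("wrist");im=snapshot("wrist")
cv2.imwrite("pics/w3.png",im[:,:,::-1]); print(o['tool_pos'],o['orientation'],o['force'],o['joints']); np.save("w3.npy",ci,allow_pickle=True)
```

```text
centre [0.5305 0.0228 0.134 ] sides [ 47.4 129.9  49.4 130. ] dirs [ 25.4 115.8  25.4 114.9]
centre [0.5299 0.0238 0.138 ] sides [ 46.7 128.1  48.7 128.1] dirs [ 25.4 115.8  25.4 114.9]
[0.45279196 0.2370089  0.25086397] [-1.79959412e+02 -2.20776152e-02  1.71762219e+02] [ 0.4581121  0.1931988 -0.6407469] [-50.1231248   11.78697632  20.07448511 107.26121196  -4.54425597
  61.76755848  53.47928103]
```

View pics/w3.png

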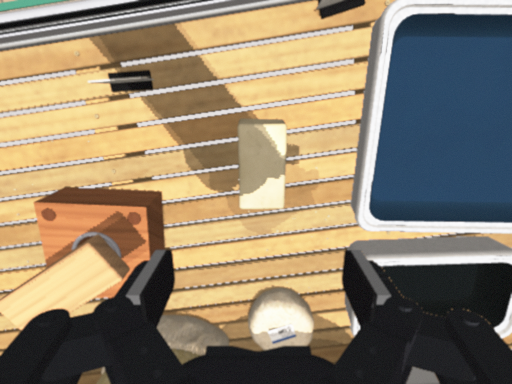

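The block's top corners are at about (239,122), (286,122), (285,208), (240,209). The tray edge at column 355 leaves room for the fingers.

Run:
```python
from h import *
ci=np.load("w3.npy",allow_pickle=True).item()
P=pix2w(ci,[(239,122),(286,122),(285,208),(240,209)],.052);quad(P)
c=P.mean(0); print(rel([c[0],c[1],.022],171.5))
```

```text
centre [0.4529 0.2416 0.052 ] sides [ 51.7 101.6  54.5 102.9] dirs [ 81.7 172.8  83.1 171.2]
(array([  0.5,   4.6, 229. ]), array([-0.   , -0.   ,  0.005]))
```

carry_out:
  increments:
    - [[0,3,55],[0,0,0],85]
    - [[0,3,110],[0,0,0],85]
    - [[0,3,160],[0,0,0],85]
    - [[0,3,200],[0,0,0],85]
    - [[0,3,215],[0,0,0],85]

```text
clock: 9.0
tool_pos: [0.4522, 0.2396, 0.0344]
orientation: [-179.9, -0.1, 171.9]
force: [0.7, -0.4, 0.7]
gripper_width: 0.0851
gripper_force: 0.0
```

carry_out:
  increments:
    - [[0,0,8],[0,0,0],85]
    - [[0,0,14],[0,0,0],85]
    - [[0,0,14],[0,0,0],85]

```text
clock: 9.38
tool_pos: [0.4535, 0.2411, 0.023]
orientation: [179.9, 0.0, 172.0]
force: [-0.1, -0.3, -0.2]
gripper_width: 0.085
gripper_force: 0.0
```

carry_out:
  increments:
    - [[0,0,0],[0,0,0],65]
    - [[0,0,0],[0,0,0],50]
    - [[0,0,0],[0,0,0],45]
    - [[0,0,0],[0,0,0],45]
    - [[0,0,0],[0,0,0],45]

```text
clock: 10.0
tool_pos: [0.4534, 0.2411, 0.0232]
orientation: [179.9, 0.0, 172.0]
force: [-2.2, -0.2, 6.5]
gripper_width: 0.0573
gripper_force: 63.8
```

carry_out:
  increments:
    - [[0,0,-15],[0,0,0],45]
    - [[0,0,-50],[0,0,0],45]
    - [[0,0,-100],[0,0,0],45]
    - [[0,0,-150],[0,0,0],45]
    - [[0,0,-190],[0,0,0],45]

```text
clock: 10.62
tool_pos: [0.4529, 0.2405, 0.2151]
orientation: [179.9, 0.1, 172.0]
force: [-0.2, 0.4, -3.8]
gripper_width: 0.0575
gripper_force: 65.4
```

Run:
```python
from h import *
o=get_obs(); print(o['tool_pos'],o['gripper_width'],o['force'],rel([.530,.023,.215],115.3))
```

```text
[0.4529294  0.24053606 0.21512011] 0.05749138354326594 [-0.16912147  0.38914977 -3.82599695] (array([-106.7, -204.6,    0. ]), array([0.002, 0.   , 0.989]))
```

carry_out:
  increments:
    - [[-18,-34,0],[0,0,0.16],45]
    - [[-36,-68,0],[0,0,0.33],45]
    - [[-54,-102,0],[0,0,0.5],45]
    - [[-72,-136,0],[0,0,0.66],45]
    - [[-90,-170,0],[0,0,0.83],45]

```text
clock: 11.25
tool_pos: [0.5182, 0.0587, 0.213]
orientation: [180.0, -0.0, 124.1]
force: [0.3, 0.5, -2.5]
gripper_width: 0.0571
gripper_force: 65.2
```

Run:
```python
from h import *
o=get_obs(); print(o['tool_pos'],o['gripper_width'],o['force'],rel([.530,.023,.200],115.3))
```

```text
[0.51820997 0.058723   0.21301456] 0.05712313364034831 [ 0.31574809  0.48389261 -2.48597976] (array([-36.2, -10.3,  13. ]), array([ 0.   , -0.001,  0.154]))
```

carry_out:
  increments:
    - [[-20,-6,0],[0,0,0.1],45]
    - [[-37,-10,8],[0,0,0.154],45]
    - [[-37,-10,13],[0,0,0.154],45]
    - [[-37,-10,13],[0,0,0.154],45]

```text
clock: 11.75
tool_pos: [0.5304, 0.0248, 0.1985]
orientation: [-179.9, -0.1, 115.7]
force: [0.3, -0.1, -3.4]
gripper_width: 0.0572
gripper_force: 65.3
```

Run:
```python
from h import *
ci=camera_info("wrist");im=snapshot("wrist");cv2.imwrite("pics/w4.png",im[:,:,::-1]);o=get_obs()
s=snapshot("side");cs=camera_info("side");
print(o['tool_pos'],o['orientation'],rel([.530,.023,.158],115.3))
def box(c,z): return w2pix(ci,[[c[0]+a*np.cos(2.012)-b*np.sin(2.012),c[1]+a*np.sin(2.012)+b*np.cos(2.012),z] for a,b in((.065,.025),(.065,-.025),(-.065,-.025),(-.065,.025))]).round().tolist()
print(box([.53,.023],.135))
d=np.vstack([im[:,:,::-1][60:360,80:440].repeat(2,0).repeat(2,1)[:600,:720]]); cv2.imwrite("pics/w4.png",d)
```

```text
[0.53060469 0.02488523 0.19886853] [-1.79946722e+02 -4.81675292e-02  1.15748867e+02] (array([-1.4, -1.5, 41.1]), array([-0.   , -0.001,  0.008]))
[[219.0, 122.0], [296.0, 122.0], [288.0, 290.0], [225.0, 289.0]]
```

View pics/w4.png

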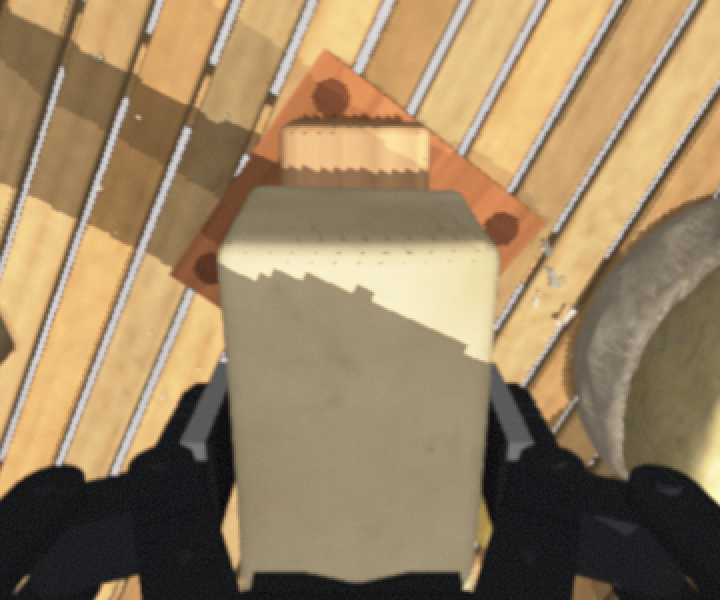

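The platform's near edge runs from (220,123) to (295,123), as predicted, with the block aligned over it. The block's lower front edge is at row ≈154.

Run:
```python
from h import *
ci=camera_info("wrist"); e=pix2w(ci,[(258.7,154.5)],.1757)[0]; f=pix2w(ci,[(257.7,123)],.135)[0]
a=np.array([np.cos(2.012),np.sin(2.012),0]); print("edge ahead of TCP",(e-get_obs()['tool_pos'])@a, "platform edge from .53,.023",(f-[.53,.023,0])@a, "lateral", (e-f)@np.array([-a[1],a[0],0]))
```

```text
edge ahead of TCP 0.04985195317623522 platform edge from .53,.023 0.06407946388048183 lateral -0.0006841117872046194
```

carry_out:
  increments:
    - [[0,-1,12],[0,0,0],45]
    - [[0,-1,24],[0,0,0],45]
    - [[0,-1,31],[0,0,0],45]
    - [[0,-1,35],[0,0,0],45]
    - [[0,-1,37],[0,0,0],45]

```text
clock: 12.48
tool_pos: [0.5302, 0.0233, 0.162]
orientation: [-180.0, 0.0, 115.6]
force: [0.7, -0.6, -3.4]
gripper_width: 0.0574
gripper_force: 65.4
```

carry_out:
  increments:
    - [[0,0,1],[0,0,0],45]
    - [[0,0,1],[0,0,0],45]

```text
clock: 12.72
tool_pos: [0.5303, 0.0233, 0.1614]
orientation: [180.0, 0.0, 115.6]
force: [0.3, -0.3, -3.7]
gripper_width: 0.0574
gripper_force: 65.4
```

carry_out:
  increments:
    - [[0,0,1],[0,0,0],45]
    - [[0,0,1.5],[0,0,0],45]
    - [[0,0,1.5],[0,0,0],45]

```text
clock: 13.1
tool_pos: [0.5305, 0.0229, 0.1603]
orientation: [180.0, 0.0, 115.6]
force: [-2.2, -1.7, 5.3]
gripper_width: 0.0572
gripper_force: 66.5
```

carry_out:
  increments:
    - [[0,0,1],[0,0,0],45]
    - [[0,0,1],[0,0,0],45]

```text
clock: 13.35
tool_pos: [0.5307, 0.0228, 0.1596]
orientation: [179.9, 0.0, 115.6]
force: [-2.4, -1.7, 9.8]
gripper_width: 0.0572
gripper_force: 66.9
```

Contact is made. Releasing.

carry_out:
  increments:
    - [[0,0,-1],[0,0,0],45]
    - [[0,0,-1],[0,0,0],62]
    - [[0,0,-1],[0,0,0],80]
    - [[0,0,-1],[0,0,0],84]
    - [[0,0,-1],[0,0,0],84]

```text
clock: 13.98
tool_pos: [0.5302, 0.0235, 0.1597]
orientation: [-180.0, -0.0, 115.6]
force: [-0.5, -1.0, -0.1]
gripper_width: 0.0839
gripper_force: 0.0
```

carry_out:
  increments:
    - [[0,0,-10],[0,0,0],84]
    - [[0,0,-30],[0,0,0],84]
    - [[0,0,-70],[0,0,0],84]
    - [[0,0,-110],[0,0,0],84]
    - [[0,0,-120],[0,0,0],84]

```text
clock: 14.6
tool_pos: [0.5314, 0.0231, 0.2829]
orientation: [179.7, 0.0, 115.6]
force: [-0.9, 0.4, -0.3]
gripper_width: 0.0837
gripper_force: 0.0
```

carry_out:
  increments:
    - [[0,0,0],[0,0,0],84]
    - [[0,0,0],[0,0,0],84]

```text
clock: 14.85
tool_pos: [0.5295, 0.0234, 0.2787]
orientation: [-179.9, -0.0, 115.6]
force: [-1.0, -0.3, 0.2]
gripper_width: 0.084
gripper_force: 0.0
```

Run:
```python
from h import *
w=snapshot("wrist");s=snapshot("side");o=get_obs();print(o['clock'],o['tool_pos'],o['force'])
a=cv2.resize(w[60:330,130:410],(420,405));b=cv2.resize(s[130:265,170:320],(375,337))
c=np.zeros((405,795,3),np.uint8);c[:,:420]=a;c[:337,420:]=b
cv2.imwrite("pics/f.png",c[:,:,::-1])
```

```text
14.95 [0.5296048  0.02332864 0.27863368] [0.06196258 0.24553982 0.48178591]
```

View pics/f.png

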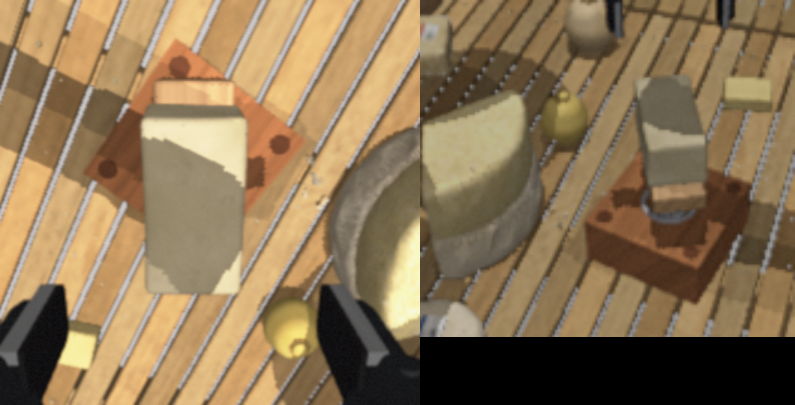

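The block lies flat along the lowered platform, about 4 mm off centre lengthwise. The butter and scamorza haven't moved, and the gripper is clear.

```bash
python3 -c "
from cell import *
print(hand_in())"
```

```text
the job is handed in; nothing more can be done
None
```

The post is pressed down and turned about 95° clockwise, and it stayed down when released; the large cheese block lies flat and lengthwise on its platform, about 4 mm off the middle, and the job was handed in at about 15 s.

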